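Tip the pin vice out of the deep tool pot

TASK

The pin vice has dropped to the bottom of the tall square tool pot, too deep to reach. Pick the pot up, hold its mouth just above the white parts tray and tip it only as far as needed for the pin vice to slide gently out into the tray, not shoot out or drop from a height; then put the empty pot down on the bench clear of the tray, standing or lying flat. Do not touch the pin vice with the gripper, and leave the cup of tools, the oil bottle and the red cushion where they are.

Things in the scene. Friction and masses are not known exactly. Their poses are not given: they have to be found in the camera images.
- pot: Tall square tool pot of plain aluminium, open on top, loose, about 160 g: 46 x 46 mm outside, 130 mm tall, walls and floor 3 mm. Stands upright left or right of the tray. Origin: centre of its underside; z points along it to the mouth, x and y square to its flat sides. Smooth inside: the pin vice slides once the pot leans some 10 to 20 degrees past level, mouth down (slipperiness varies).
- pot_mouth (a point): Centre of the pot's open mouth, level with the rim: 130 mm from the pot's origin along its z. Axes as the pot's.
- pin_vice: Pin vice: a round polished steel barrel 14 mm in diameter and 62 mm long with a brass band, the last 15 mm a nose of 10 mm diameter; 50 g, loose. At the start it stands nose up on the pot's floor, its upper end about 65 mm below the pot's rim. Origin: centre of its flat lower end; z runs along the barrel to the nose.
- pin_vice_middle (a point): Middle of the pin vice: on its axis, 31 mm from its origin. It lies 11 mm above the bench when the pin vice lies on the tray's floor.
- tray: White shallow parts tray with a grey lining, fixed to the bench between the pot and the cup of tools: 140 mm (x) by 200 mm (y) outside, 18 mm tall, walls and floor 4 mm thick (132 x 192 mm inside). Origin: centre of its underside; z up.
- tool_cup: Bystander: round aluminium cup of 76 mm diameter and 85 mm tall, with tool handles standing out of it to 122 mm; on the other side of the tray from the pot. Origin: centre of its underside.
- oil_bottle: Bystander: small black oil bottle, 34 mm in diameter, 50 mm tall, beyond the tray. Origin: centre of its underside.
- cushion: Bystander: red round case cushion, 64 mm in diameter, 30 mm tall, beyond the tray. Origin: centre of its underside.
Things that resemble listed ones, but are neither listed nor needed, are in the scene too. What is shaped like the pot but orange, purple or yellow is not meant.

How it is judged (in metres and radians):
On the way, in this order (a step that is already met when the one before it is completed fails the run):
1. the pot is tipped over with the pin vice still inside it (angle between pot's own z axis and vertical above 1.3 rad and z of pin_vice_middle in the frame of pot between 0 and 0.13 m), for 0.05 s.
2. the pin vice lies in the tray (x of pin_vice_middle in the frame of tray between -0.066 and 0.066 m and y of pin_vice_middle in the frame of tray between -0.096 and 0.096 m and z of pin_vice_middle in the frame of tray below 0.022 m and angle between pin_vice's own z axis and vertical above 1.2 rad and linear speed of pin_vice below 0.05 m/s), for 0.2 s.
At the end, for the whole second after the job is handed in: The pin vice lies at rest within the tray's walls (its middle at least 7 mm inside the outer edge and less than 22 mm above the bench), and the pot is at rest on the bench itself, not on the tray: upright within 0.1 rad, or lying flat on its side within 0.12 rad (x of pin_vice_middle in the frame of tray between -0.066 and 0.066 m and y of pin_vice_middle in the frame of tray between -0.096 and 0.096 m and z of pin_vice_middle in the frame of tray below 0.022 m and angle between pin_vice's own z axis and vertical above 1.2 rad and ((angle between pot's own z axis and vertical below 0.1 rad and height (world z) of pot below 0.003 m) or (angle between pot's own z axis and vertical between 1.45 and 1.69 rad and height (world z) of each of pot, pot_mouth below 0.0255 m)) and linear speed of pin_vice below 0.03 m/s and linear speed of pot below 0.02 m/s); the robot touches nothing.
It fails at once if the gripper or arm touches the pin vice (contact force between any of the fingers, the arm and pin_vice above 0.5 N).
It fails at once if the pin vice shoots out of the pot or drops from a height (faster than 0.8 m/s once it has left the pot's floor) (linear speed of pin_vice above 0.8 m/s and z of pin_vice_middle in the frame of pot above 0.06 m).
It fails at once if the tool cup, the oil bottle or the cushion is pushed more than 30 mm or knocked over (distance of any of tool_cup, oil_bottle, cushion from where it was at the start of the episode above 0.03 m or angle between any of tool_cup, oil_bottle, cushion's own z axis and vertical above 0.5 rad).
It also fails if it takes over 61 s, if anything falls off the work surface, if the arm or the gripper's body presses on something with over 40 N, if the wrist force passes 120 N, or if a joint passes its speed limit or range.

ROBOT

A 6-joint arm with a two-finger parallel gripper is mounted at the origin on the work surface. World frame = base frame: x ahead of the robot, y to its left, z up, the work surface at z = 0. Lengths are in mm, angles in rad, forces in N, time in s.
With the tool pointing down it reaches from about 350 to 975 mm from the base axis. Payload 7.1 kg.
Tool frame: the origin (TCP) lies at the very end of the fingers, on their centre line; the grasp point (between the pads) lies ctrl.hold_point_z behind it (ctrl.hold_point_z is the distance from the TCP to the grasp point, in mm); z points along the fingers, y is the line along which they close (so a half turn about z gives the same grasp; the last joint's range is limited). The gripper opens to 88 mm and grips with 3 to 60 N. Pads are 20 mm wide; open, the fingers measure 115 mm over their backs; the gripper's body (75 mm by 178 mm) begins 61 mm behind the grasp point.
Start: joints at [1.226, 0.423, 1.63, -0, 1.089, -0.019], TCP at [200.01, 592.116, 222.675] pointing down, gripper open.
Joint ranges: [-3, 3], [-0.9, 2.11], [0.09, 2.58], [-1.31, 4.45], [0.11, 2.69], [-2.54, 2.54]. Speed limits (rad/s): [2.39, 2.39, 3.01, 3.14, 3.14, 3.14].

INTERFACE

Orientations are given as a rotation vector (axis times angle).
In Python, from workcell import ctrl gives the robot as it stands. The module is installed in compiled form; this text tells all that it offers.
- The arm moves only by the shell command python3 -m creep 'ROWS'. ROWS is JSON, a list of rows, each an object with "translation": the shift along the tool's x, y, z in mm, a list of three; "angular": the turn, a rotation vector about the tool's x, y, z in rad, a list of three; "jaw": the opening, from 0 (shut) to 1 (fully open). A call has exactly 8 rows; each row is the pose to reach, as a shift and turn from the pose commanded when the call began, along the tool's axes at that moment; what a row does not reach only later rows make up. A row lasts 1/8 s, in which the tool goes at most 62.5 mm and 10.7 degrees, less where a joint would pass 70% of its speed; a pose out of reach is approached as far as the arm can. A call with a gripper value outside its range is refused whole. The fingers move at their own pace and stop on an object; the grip force is fixed at half the most. Time passes only in rows, so rows that repeat a pose let the fingers close, or fill a call up. It gives the time, the measured TCP pose, the force, the opening and the grip force at its end, in the units of the state.
- ctrl.get_obs(): the state, without advancing time (a new reading comes with each control period).
- ctrl.get_image(name): name is "scene" or "top" or "wrist"; returns the picture (420x560x3 uint8, red, green, blue); there is no depth.
- ctrl.camera_info(name): a dict with "camera_matrix" (3x3 intrinsics, pixels), "world_from_camera" (4x4, takes a point from camera to world coordinates). Camera axes: x right, y up, looking along -z (the intrinsics and any distortion apply to the point x, -y, -z); pixel columns grow to the right and rows downward; lengths in mm; the calibration is good to about 2 mm. A picture is of the moment at which its call begins: read the wrist's pose just before it. camera_info takes no time and is no camera call; for the wrist camera it gives the pose at the moment of the call.
- ctrl.close_job(): hands the job in; it is judged then, once.
Trained networks look in the newest picture that a camera, given by its name, has taken for a name from the list of things; names that differ only in an ending like _2 or _b are one class to them, and where a whole thing is asked for, a point or a joint stands for the part that bears it (a point fixed in the world has none). Each returns a list of dicts, best first, with "score" (0 to 1); they miss things now and then, are a little off and sometimes report something else, mostly with a low value. They report only what shows in the picture. A call takes as long as a camera call. They do not tell look-alikes from the thing itself.
- ctrl.look_for(camera, label): "rect" ([left, top, right, bottom] in pixels, round what is visible of it).
The state is a dict: "t": time; "qpos": joint angles; "qvel": joint speeds; "joint_torque": joint torques, N m; "ee_pos": TCP position; "orientation": TCP orientation; "ft_force": force on the tool from outside, world axes, zero at the start; "moment": the same for the moment, N m; "width": finger opening in mm; "grasp_force": force on a finger pad.
Only numpy, scipy, OpenCV 4.12 (cv2) and the standard library are available. Lean on these libraries where they do the work, as an engineer would, in place of code of your own. Each camera call takes 0.05 s, during which the arm holds its last target. There are 200 camera calls.

## Working session

There is one attempt and no reset: what is moved stays moved. The work goes in short steps, Python scripts to look and compute and a shell command to move; the robot and the scene stay as the last step left them, time stands still between calls to the robot, and variables do not carry over. Pictures are saved under pics/ and viewed, at most 15 in all, crops included, and the job is handed in when it is done.

```bash
mkdir -p pics
python3 - <<'E'
from workcell import ctrl
import cv2,numpy as np
print(ctrl.get_obs()['orientation'],ctrl.hold_point_z)
ims=[]
for c in ["top","scene"]:
    im=ctrl.get_image(c); cv2.imwrite(f"pics/{c}0.png",im[:,:,::-1])
    i=ctrl.camera_info(c); print(c,np.round(i["camera_matrix"],1).tolist(),np.round(i["world_from_camera"],3).tolist(),[k for k in i])
    for l in ["pot","tray","tool_cup","oil_bottle","cushion"]:
        print(l,[(np.round(r["rect"]).tolist(),round(r["score"],2)) for r in ctrl.look_for(c,l)])
E
```

```text
[-5.09464478e-01 -3.09973762e+00  2.31615933e-03] 18.700000000000003
top [[428.3, 0.0, 282.2], [0.0, 428.3, 210.8], [0.0, 0.0, 1.0]] [[0.132, 0.97, -0.204, 338.414], [-0.991, 0.129, -0.028, 24.056], [-0.001, 0.206, 0.979, 1039.264], [0.0, 0.0, 0.0, 1.0]] ['camera_matrix', 'world_from_camera']
pot [([175.0, 281.0, 207.0, 301.0], 0.95), ([178.0, 166.0, 207.0, 199.0], 0.79), ([171.0, 226.0, 207.0, 252.0], 0.77), ([236.0, 267.0, 266.0, 299.0], 0.59), ([128.0, 178.0, 170.0, 212.0], 0.56)]
tray [([270.0, 188.0, 354.0, 246.0], 0.93)]
tool_cup [([383.0, 250.0, 423.0, 288.0], 0.94), ([172.0, 221.0, 206.0, 253.0], 0.66)]
oil_bottle [([263.0, 127.0, 281.0, 144.0], 0.73)]
cushion [([362.0, 139.0, 391.0, 170.0], 0.9)]
scene [[417.0, 0.0, 269.7], [0.0, 417.0, 208.5], [0.0, 0.0, 1.0]] [[-0.876, -0.237, 0.421, 965.34], [0.483, -0.462, 0.744, 760.396], [0.018, 0.855, 0.519, 623.818], [0.0, 0.0, 0.0, 1.0]] ['camera_matrix', 'world_from_camera']
pot [([377.0, 211.0, 414.0, 278.0], 0.91), ([295.0, 254.0, 333.0, 324.0], 0.91), ([335.0, 193.0, 360.0, 250.0], 0.91), ([352.0, 278.0, 385.0, 349.0], 0.86), ([344.0, 236.0, 383.0, 296.0], 0.71)]
tray [([218.0, 209.0, 310.0, 268.0], 0.7)]
tool_cup [([244.0, 153.0, 268.0, 196.0], 0.77)]
oil_bottle [([201.0, 267.0, 219.0, 295.0], 0.58)]
cushion [([165.0, 212.0, 192.0, 233.0], 0.85)]
```

View pics/top0.png

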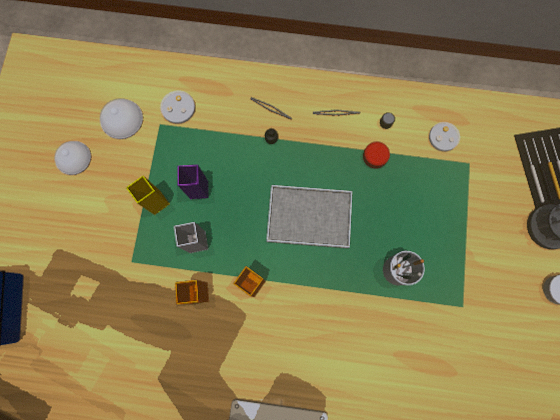

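View pics/scene0.png

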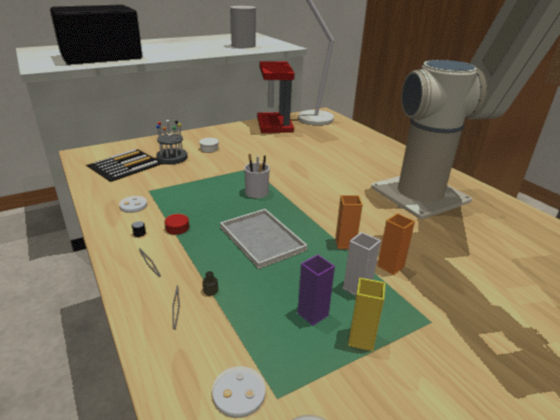

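The plain aluminium pot is in the top image at about (188,237), with purple, yellow and two orange look-alikes round it. The tray is at (310,217), with the cup, bottle and cushion on its right and beyond it. Next I'll get positions in world coordinates.

```bash
cat > h.py <<'E'
from workcell import ctrl
import numpy as np, cv2, json
from scipy.spatial.transform import Rotation as R
def ray(cam,uv,z,info=None):
    i=info or ctrl.camera_info(cam); T=np.array(i["world_from_camera"]); K=np.array(i["camera_matrix"])
    p=np.linalg.inv(K)@[uv[0],uv[1],1]; d=T[:3,:3]@[p[0],-p[1],-p[2]]; o=T[:3,3]
    return (o+d*(z-o[2])/d[2])
def proj(info,P):
    T=np.array(info["world_from_camera"]); K=np.array(info["camera_matrix"])
    c=T[:3,:3].T@(np.array(P)-T[:3,3]); q=K@[c[0],-c[1],-c[2]]; return q[:2]/q[2]
def log():
    o=ctrl.get_obs(); open("log.jsonl","a").write(json.dumps([list(map(float,o["qpos"])),list(map(float,o["ee_pos"])),list(map(float,o["orientation"]))])+"\n"); return o
E
python3 - <<'E'
from h import *
log()
for n,uvs,z in [("tray",[(268,246),(350,247),(352,188),(271,186)],18),("cup top",[(407,267)],85),("bottle",[(272,136)],40),("cushion",[(376,155)],30),("pot",[(175,226),(197,222),(201,244),(178,250)],130),("purple",[(179,166),(200,165),(203,185),(182,187)],130),("yellow",[(128,190),(147,177),(156,192),(139,203)],130),("or1",[(176,282),(198,281),(199,302),(177,304)],130),("or2",[(247,266),(265,281),(253,297),(236,283)],130)]:
    P=np.array([ray("top",u,z)[:2] for u in uvs]); print(n,P.round().tolist(),P.mean(0).round())
im=cv2.imread("pics/top0.png")[205:270,155:225]; a=cv2.resize(im,None,fx=8,fy=8,interpolation=cv2.INTER_CUBIC)
cv2.imwrite("pics/c1.png",a)
E
```

```text
tray [[461.0, 76.0], [485.0, -119.0], [631.0, -109.0], [609.0, 89.0]] [546. -16.]
cup top [[448.0, -239.0]] [ 448. -239.]
bottle [[731.0, 103.0]] [731. 103.]
cushion [[719.0, -158.0]] [ 719. -158.]
pot [[464.0, 275.0], [479.0, 229.0], [433.0, 212.0], [414.0, 259.0]] [447. 244.]
purple [[598.0, 291.0], [607.0, 245.0], [562.0, 230.0], [552.0, 275.0]] [580. 260.]
yellow [[529.0, 391.0], [564.0, 356.0], [533.0, 330.0], [504.0, 362.0]] [532. 360.]
or1 [[347.0, 251.0], [355.0, 205.0], [313.0, 196.0], [303.0, 240.0]] [330. 223.]
or2 [[400.0, 108.0], [374.0, 66.0], [338.0, 86.0], [362.0, 126.0]] [368.  96.]
```

View pics/c1.png

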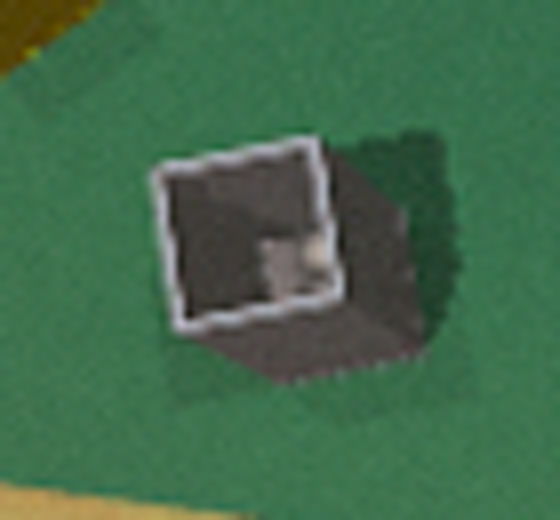

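Crop: the plain pot's rim corners lie near crop pixels (152,165), (320,138), (343,297) and (178,332). The pin vice's nose is visible inside.

Plan: 
1. Grasp from above and carry the pot to open space near the tray.
2. Regrasp with the gripper slanted about 30° below level.
3. Tip the pot about the finger axis, keeping the gripper above it.

```bash
cat >> h.py <<'E'
def orient(az_y,tilt):
    """tool down, tool y at azimuth az_y (deg), then turned about tool y by tilt deg"""
    a=np.radians(az_y); y=np.array([np.cos(a),np.sin(a),0]); z=np.array([0,0,-1.]); x=np.cross(y,z)
    return R.from_matrix(np.c_[x,y,z])*R.from_euler('y',tilt,degrees=True)
def go(hold,az_y,tilt=0):
    """print the shift/turn (tool axes) that bring the grasp point to hold"""
    o=log(); R0=R.from_rotvec(o["orientation"]); R1=orient(az_y,tilt)
    tcp=np.array(hold)+R1.apply([0,0,ctrl.hold_point_z])
    print("t",round(o["t"],2),"q",np.round(o["qpos"],2),"tr",R0.inv().apply(tcp-o["ee_pos"]).round(1).tolist(),"ang",(R0.inv()*R1).as_rotvec().round(3).tolist(),"w",round(o["width"],1),"F",np.round(o["ft_force"],1))
E
python3 - <<'E'
from h import *
P=np.array([ray("top",u,130)[:2] for u in [(174,225.6),(195,222.3),(197.9,242.1),(177.3,246.5)]]);c=P.mean(0)
print(P.round(),c); d=[P[1]-P[0],P[2]-P[3],P[3]-P[0],P[2]-P[1]]
print([np.degrees(np.arctan2(v[1],v[0])).round(1) for v in d],[np.linalg.norm(v).round(1) for v in d])
go([450,247,260],16.5)
E
```

```text
[[465. 277.]
 [478. 233.]
 [436. 220.]
 [421. 262.]] [449.88284985 247.86288464]
[np.float64(-73.3), np.float64(-70.2), np.float64(-160.7), np.float64(-161.9)] [np.float64(45.5), np.float64(44.6), np.float64(46.2), np.float64(43.7)]
t 0.6 q [ 1.23  0.42  1.63  0.    1.09 -0.02] tr [-347.3, -247.0, -18.6] ang [0.0, -0.0, 0.957] w 88.1 F [-0.7 -0.2 -0. ]
```

```bash
python3 -m creep '[{"translation":[-347,-247,-19],"angular":[0,0,0.92],"jaw":1},{"translation":[-347,-247,-19],"angular":[0,0,0.92],"jaw":1},{"translation":[-347,-247,-19],"angular":[0,0,0.92],"jaw":1},{"translation":[-347,-247,-19],"angular":[0,0,0.92],"jaw":1},{"translation":[-347,-247,-19],"angular":[0,0,0.92],"jaw":1},{"translation":[-347,-247,-19],"angular":[0,0,0.92],"jaw":1},{"translation":[-347,-247,-19],"angular":[0,0,0.92],"jaw":1},{"translation":[-347,-247,-19],"angular":[0,0,0.92],"jaw":1}]'
python3 - <<'E'
from h import *
go([450,248,260],18.5)
i=ctrl.camera_info("wrist"); im=ctrl.get_image("wrist")
print([(np.round(r["rect"]).tolist(),round(r["score"],2)) for r in ctrl.look_for("wrist","pot")])
a=im[:,:,::-1].copy()
for s in [(-23,-23),(23,-23),(23,23),(-23,23)]:
    t=np.radians(18.5); p=[450+s[0]*np.cos(t)-s[1]*np.sin(t),248+s[0]*np.sin(t)+s[1]*np.cos(t),130]
    u=proj(i,p); print(u.round(1)); cv2.circle(a,tuple(int(v) for v in u),3,(0,0,255),1)
np.save("wi.npy",i,allow_pickle=True)
cv2.imwrite("pics/w1.png",a)
E
```

```text
t: 1.6
ee_pos: [451.6, 244.6, 242.1]
orientation: [1.838, 2.547, 0.001]
ft_force: [0.2, 0.6, 0.2]
width: 87.9
grasp_force: 0.0
t 1.6 q [ 0.47  0.23  1.86 -0.    1.05  0.15] tr [3.7, -0.4, 0.8] ang [0.001, 0.0, -0.003] w 87.9 F [0.2 0.6 0.2]
[([360.0, 40.0, 476.0, 128.0], 0.79), ([82.0, 138.0, 185.0, 213.0], 0.72), ([364.0, 175.0, 478.0, 262.0], 0.67), ([171.0, 260.0, 194.0, 309.0], 0.66), ([242.0, 157.0, 303.0, 231.0], 0.6)]
[244.5 232.4]
[303.7 232.2]
[304.8 173.3]
[243.1 173.5]
```

View pics/w1.png

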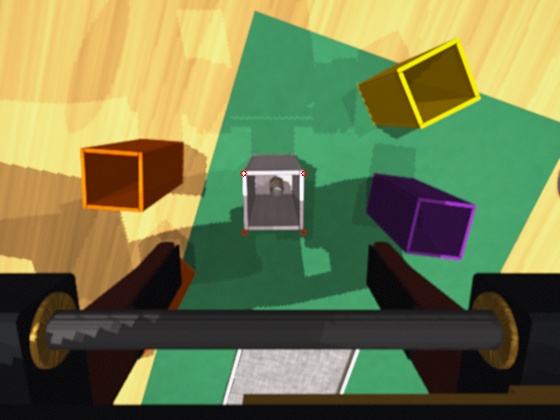

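Wrist view: the projected rim corners sit on the pot's rim (243–304, 172–232), so the position is good to about 2 mm. I'll descend and grasp.

```bash
python3 -m creep '[{"translation":[3,0,60],"angular":[0,0,0],"jaw":1},{"translation":[3,0,110],"angular":[0,0,0],"jaw":1},{"translation":[3,0,150],"angular":[0,0,0],"jaw":1},{"translation":[3,0,170],"angular":[0,0,0],"jaw":1},{"translation":[3,0,170],"angular":[0,0,0],"jaw":0.4},{"translation":[3,0,170],"angular":[0,0,0],"jaw":0.3},{"translation":[3,0,170],"angular":[0,0,0],"jaw":0.3},{"translation":[3,0,170],"angular":[0,0,0],"jaw":0.3}]'
python3 - <<'E'
from h import *
go([450,248,90],18.5)
go([460,140,115],7)
E
```

```text
t: 2.7
ee_pos: [449.2, 250.2, 72.6]
orientation: [1.832, 2.551, 0.002]
ft_force: [-0.9, 1.2, 0.6]
width: 50.8
grasp_force: 0.0
t 2.7 q [0.49 0.5  1.96 0.   0.68 0.16] tr [-2.4, 0.0, 1.3] ang [0.002, -0.0, 0.002] w 50.8 F [-0.9  1.2  0.6]
t 2.7 q [0.49 0.5  1.96 0.   0.68 0.16] tr [-107.9, -25.0, -23.8] ang [0.002, -0.0, 0.203] w 50.8 F [-0.9  1.2  0.6]
```

```bash
python3 -m creep '[{"translation":[0,0,0],"angular":[0,0,0],"jaw":0.3},{"translation":[0,0,0],"angular":[0,0,0],"jaw":0.3},{"translation":[0,0,0],"angular":[0,0,0],"jaw":0.3},{"translation":[0,0,-20],"angular":[0,0,0],"jaw":0.3},{"translation":[-27,-6,-26],"angular":[0,0,0.05],"jaw":0.3},{"translation":[-54,-12,-26],"angular":[0,0,0.1],"jaw":0.3},{"translation":[-81,-19,-26],"angular":[0,0,0.15],"jaw":0.3},{"translation":[-108,-25,-26],"angular":[0,0,0.2],"jaw":0.3}]'
python3 - <<'E'
from h import *
go([460,140,91],7)
E
```

```text
t: 3.7
ee_pos: [459.2, 138.5, 97.5]
orientation: [-2.08, -2.354, 0.001]
ft_force: [0.8, -0.3, -1.6]
width: 45.8
grasp_force: 30.0
t 3.7 q [ 0.27  0.41  2.03 -0.    0.7   0.14] tr [1.4, 1.0, 25.2] ang [-0.001, 0.0, 0.001] w 45.8 F [ 0.8 -0.3 -1.6]
```

```bash
python3 -m creep '[{"translation":[0,0,10],"angular":[0,0,0],"jaw":0.3},{"translation":[0,0,18],"angular":[0,0,0],"jaw":0.3},{"translation":[0,0,22],"angular":[0,0,0],"jaw":0.3},{"translation":[0,0,25],"angular":[0,0,0],"jaw":0.3},{"translation":[0,0,25],"angular":[0,0,0],"jaw":0.3},{"translation":[0,0,25],"angular":[0,0,0],"jaw":1},{"translation":[0,0,25],"angular":[0,0,0],"jaw":1},{"translation":[0,0,25],"angular":[0,0,0],"jaw":1}]'
python3 - <<'E'
from h import *
go([460,140,91],7)
E
```

```text
t: 4.7
ee_pos: [459.7, 139.6, 72.8]
orientation: [2.078, 2.356, 0.001]
ft_force: [-0.5, -0.6, 0.3]
width: 72.6
grasp_force: 0.0
t 4.7 q [ 0.27  0.46  2.04 -0.    0.64  0.15] tr [0.3, 0.4, 0.5] ang [0.0, -0.0, 0.003] w 72.6 F [-0.5 -0.6  0.3]
```

```bash
python3 -m creep '[{"translation":[0,0,0],"angular":[0,0,0],"jaw":1},{"translation":[0,0,-40],"angular":[0,0,0],"jaw":1},{"translation":[0,0,-90],"angular":[0,0,0],"jaw":1},{"translation":[0,0,-140],"angular":[0,0,0],"jaw":1},{"translation":[30,0,-140],"angular":[0,-0.1,0],"jaw":1},{"translation":[60,0,-140],"angular":[0,-0.25,0],"jaw":1},{"translation":[90,0,-140],"angular":[0,-0.4,0],"jaw":1},{"translation":[110,0,-140],"angular":[0,-0.55,0],"jaw":1}]'
python3 - <<'E'
from h import *
go([450,225,120],7,-60)
i=ctrl.camera_info("top"); im=ctrl.get_image("scene"); cv2.imwrite("pics/s2.png",im[:,:,::-1])
i=ctrl.camera_info("scene"); 
for z in (0,130): print(proj(i,[459.5,139.5,z]).round())
E
```

```text
t: 5.7
ee_pos: [446.0, 250.3, 213.4]
orientation: [1.773, 2.01, -0.501]
ft_force: [-0.3, 0.0, -0.3]
width: 87.6
grasp_force: 0.0
t 5.7 q [ 0.75  0.44  1.75 -0.46  1.32  0.82] tr [18.5, 0.5, 109.4] ang [0.005, -0.493, 0.001] w 87.6 F [-0.3  0.  -0.3]
[325. 261.]
[330. 215.]
```

View pics/s2.png

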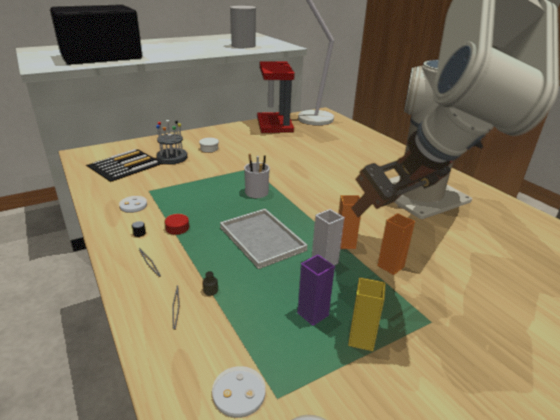

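The pot stands upright at (328,240), where I expected it. I'll continue the slant.

```bash
python3 -m creep '[{"translation":[20,0,0],"angular":[0,-0.12,0],"jaw":1},{"translation":[20,0,5],"angular":[0,-0.25,0],"jaw":1},{"translation":[20,0,20],"angular":[0,-0.37,0],"jaw":1},{"translation":[18,0,40],"angular":[0,-0.49,0],"jaw":1},{"translation":[18,0,75],"angular":[0,-0.49,0],"jaw":1},{"translation":[18,0,109],"angular":[0,-0.49,0],"jaw":1},{"translation":[18,0,109],"angular":[0,-0.49,0],"jaw":1},{"translation":[18,0,109],"angular":[0,-0.49,0],"jaw":1}]'
python3 - <<'E'
from h import *
go([459.5,139.5,66],7,-60)
E
```

```text
t: 6.75
ee_pos: [451.4, 208.0, 111.1]
orientation: [1.472, 1.667, -0.841]
ft_force: [-0.1, 0.6, 0.2]
width: 88.0
grasp_force: 0.0
t 6.75 q [ 0.83  0.8   1.7  -0.72  1.49  1.1 ] tr [3.8, -0.6, 101.0] ang [0.003, -0.008, 0.001] w 88.0 F [-0.1  0.6  0.2]
```

```bash
python3 -m creep '[{"translation":[3.5,-0.5,40],"angular":[0,0,0],"jaw":1},{"translation":[3.5,-0.5,70],"angular":[0,0,0],"jaw":1},{"translation":[3.5,-0.5,90],"angular":[0,0,0],"jaw":1},{"translation":[3.5,-0.5,101],"angular":[0,0,0],"jaw":1},{"translation":[3.5,-0.5,101],"angular":[0,0,0],"jaw":0.4},{"translation":[3.5,-0.5,101],"angular":[0,0,0],"jaw":0.3},{"translation":[3.5,-0.5,101],"angular":[0,0,0],"jaw":0.3},{"translation":[3.5,-0.5,101],"angular":[0,0,0],"jaw":0.3}]'
python3 -m creep '[{"translation":[0,0,0],"angular":[0,0,0],"jaw":0.3},{"translation":[0,0,0],"angular":[0,0,0],"jaw":0.3},{"translation":[0,0,0],"angular":[0,0,0],"jaw":0.3},{"translation":[0,0,0],"angular":[0,0,0],"jaw":0.3},{"translation":[0,0,0],"angular":[0,0,0],"jaw":0.3},{"translation":[-7,0,-4],"angular":[0,0,0],"jaw":0.3},{"translation":[-17,0,-10],"angular":[0,0,0],"jaw":0.3},{"translation":[-26,0,-15],"angular":[0,0,0],"jaw":0.3}]'
python3 - <<'E'
from h import *
go([459.5,139.5,66],7,-60)
im=ctrl.get_image("scene"); cv2.imwrite("pics/s3.png",im[:,:,::-1])
E
```

```text
t: 7.75
ee_pos: [461.3, 123.2, 56.4]
orientation: [1.471, 1.668, -0.841]
ft_force: [0.6, -0.0, 0.6]
width: 51.2
grasp_force: 0.0
t: 8.75
ee_pos: [461.2, 122.4, 87.1]
orientation: [1.472, 1.668, -0.842]
ft_force: [-0.6, -0.6, -2.0]
width: 45.7
grasp_force: 30.0
t 8.75 q [ 0.72  0.8   1.82 -0.82  1.37  1.14] tr [26.7, 0.4, 14.6] ang [0.002, -0.007, 0.001] w 45.7 F [-0.6 -0.6 -2. ]
```

View pics/s3.png

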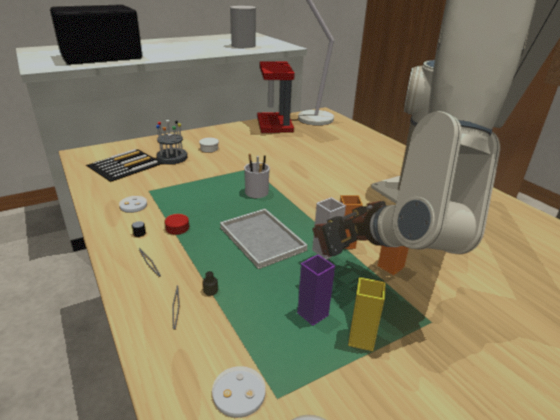

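The pot is held and lifted about 31 mm, still upright. Now I'll carry it to the tray while tipping.

```bash
cat >> h.py <<'E'
def tip(th,M=(540.5,28.7,40),az=7,d=64):
    a=np.radians(az-90);t=np.radians(th); ax=np.array([np.sin(t)*np.cos(a),np.sin(t)*np.sin(a),np.cos(t)])
    h=np.array(M)-d*ax; print(th,"hold",h.round(),end=" "); go(h,az,th-60)
E
python3 - <<'E'
from h import *
go([500,115,115],7,-22)
tip(80,(540.5,28.7,105))
E
```

```text
t 8.8 q [ 0.72  0.8   1.82 -0.82  1.37  1.14] tr [-18.0, 37.2, 11.9] ang [0.003, 0.656, 0.001] w 45.9 F [ 0.3  0.2 -0.8]
80 hold [533.  91.  94.] t 8.8 q [ 0.72  0.8   1.82 -0.82  1.37  1.14] tr [-6.8, 66.8, 35.0] ang [0.002, 1.389, 0.002] w 45.9 F [ 0.3  0.2 -0.8]
```

```bash
python3 -m creep '[{"translation":[-6,3,0],"angular":[0,0.05,0],"jaw":0.3},{"translation":[-11,8,2],"angular":[0,0.13,0],"jaw":0.3},{"translation":[-15,14,4],"angular":[0,0.22,0],"jaw":0.3},{"translation":[-18,20,6],"angular":[0,0.32,0],"jaw":0.3},{"translation":[-19,26,8],"angular":[0,0.42,0],"jaw":0.3},{"translation":[-19,31,10],"angular":[0,0.52,0],"jaw":0.3},{"translation":[-18,35,11],"angular":[0,0.6,0],"jaw":0.3},{"translation":[-18,37,12],"angular":[0,0.65,0],"jaw":0.3}]'
python3 - <<'E'
from h import *
tip(80,(540.5,28.7,105))
E
```

```text
t: 9.8
ee_pos: [500.7, 106.9, 96.7]
orientation: [1.872, 2.119, -0.365]
ft_force: [-1.0, 0.1, -2.6]
width: 45.9
grasp_force: 30.0
80 hold [533.  91.  94.] t 9.8 q [ 0.41  0.52  1.92 -0.49  0.88  0.63] tr [-4.5, 29.9, 23.9] ang [0.002, 0.736, 0.002] w 45.9 F [-1.   0.1 -2.6]
```

```bash
python3 -m creep '[{"translation":[-1,4,3],"angular":[0,0.08,0],"jaw":0.3},{"translation":[-1,8,6],"angular":[0,0.18,0],"jaw":0.3},{"translation":[-2,12,9],"angular":[0,0.28,0],"jaw":0.3},{"translation":[-3,16,12],"angular":[0,0.38,0],"jaw":0.3},{"translation":[-3,20,15],"angular":[0,0.48,0],"jaw":0.3},{"translation":[-4,24,18],"angular":[0,0.58,0],"jaw":0.3},{"translation":[-4,28,21],"angular":[0,0.67,0],"jaw":0.3},{"translation":[-4,30,24],"angular":[0,0.73,0],"jaw":0.3}]'
python3 - <<'E'
from h import *
tip(92,(540.5,28.7,46))
im=ctrl.get_image("top"); cv2.imwrite("pics/t4.png",cv2.resize(im[120:320,150:430,::-1],None,fx=2.8,fy=2.8))
E
```

```text
t: 10.8
ee_pos: [532.1, 97.5, 75.6]
orientation: [-1.899, -2.15, -0.33]
ft_force: [0.6, 0.1, -1.9]
width: 45.8
grasp_force: 30.0
92 hold [533.  92.  48.] t 10.8 q [-0.03  0.55  1.9   0.48  0.8  -0.51] tr [-10.2, -0.1, 42.3] ang [0.001, 0.217, 0.002] w 45.8 F [ 0.6  0.1 -1.9]
```

View pics/t4.png

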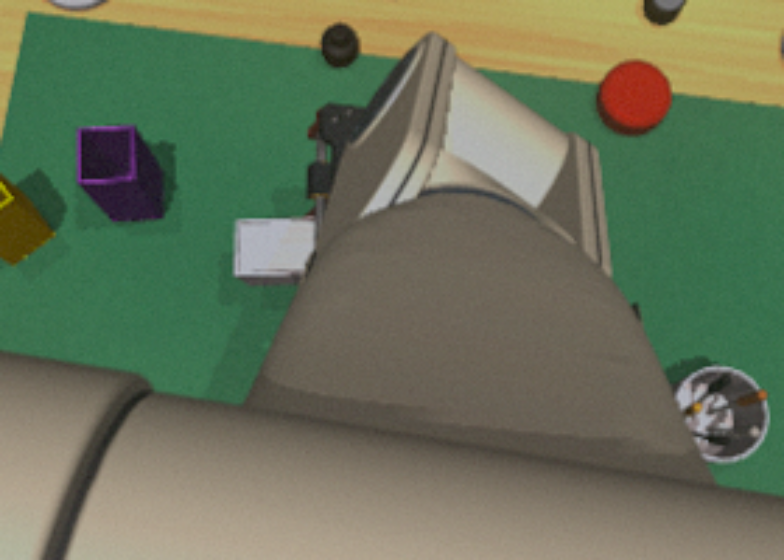

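The pot is near level over the tray's left end (its base is at crop (270,248)), with the gripper above it. I'll lower it to just over the tray.

```bash
python3 -m creep '[{"translation":[-2,0,7],"angular":[0,0.04,0],"jaw":0.3},{"translation":[-4,0,14],"angular":[0,0.08,0],"jaw":0.3},{"translation":[-6,0,21],"angular":[0,0.12,0],"jaw":0.3},{"translation":[-8,0,28],"angular":[0,0.16,0],"jaw":0.3},{"translation":[-9,0,34],"angular":[0,0.19,0],"jaw":0.3},{"translation":[-10,0,39],"angular":[0,0.217,0],"jaw":0.3},{"translation":[-10,0,42],"angular":[0,0.217,0],"jaw":0.3},{"translation":[-10,0,42],"angular":[0,0.217,0],"jaw":0.3}]'
python3 - <<'E'
from h import *
tip(97,(540.5,28.7,42))
tip(100,(540.5,28.7,41))
tip(104,(540.5,28.7,40))
E
```

```text
t: 11.85
ee_pos: [531.0, 103.3, 32.1]
orientation: [-1.772, -2.009, -0.506]
ft_force: [0.7, -0.6, -1.6]
width: 46.0
grasp_force: 30.0
97 hold [533.  92.  50.] t 11.85 q [-0.13  0.69  1.88  0.73  0.87 -0.82] tr [1.1, 0.3, -2.6] ang [-0.002, 0.089, 0.002] w 46.0 F [ 0.7 -0.6 -1.6]
100 hold [533.  91.  52.] t 11.85 q [-0.13  0.69  1.88  0.73  0.87 -0.82] tr [2.9, 0.3, -4.9] ang [-0.002, 0.142, 0.002] w 46.0 F [ 0.7 -0.6 -1.6]
104 hold [533.  90.  55.] t 11.85 q [-0.13  0.69  1.88  0.73  0.87 -0.82] tr [5.2, 0.3, -8.5] ang [-0.002, 0.212, 0.002] w 46.0 F [ 0.7 -0.6 -1.6]
```

```bash
python3 -m creep '[{"translation":[0.4,0,-0.6],"angular":[0,0.02,0],"jaw":0.3},{"translation":[0.8,0,-1.2],"angular":[0,0.04,0],"jaw":0.3},{"translation":[1.2,0,-1.9],"angular":[0,0.06,0],"jaw":0.3},{"translation":[1.6,0,-2.5],"angular":[0,0.08,0],"jaw":0.3},{"translation":[2,0,-3.2],"angular":[0,0.1,0],"jaw":0.3},{"translation":[2.4,0,-3.9],"angular":[0,0.12,0],"jaw":0.3},{"translation":[2.7,0,-4.5],"angular":[0,0.135,0],"jaw":0.3},{"translation":[2.9,0,-4.9],"angular":[0,0.142,0],"jaw":0.3}]'
python3 - <<'E'
from h import *
tip(103,(540.5,28.7,41))
tip(106,(540.5,28.7,40))
for c in ("scene","wrist","top"):
    im=ctrl.get_image(c); cv2.imwrite(f"pics/{c}5.png",im[:,:,::-1]); print(c,[(np.round(r["rect"]).tolist(),round(r["score"],2)) for r in ctrl.look_for(c,"pin_vice")])
a=cv2.resize(cv2.imread("pics/scene5.png")[150:320,150:400],None,fx=2,fy=2)
b=cv2.resize(cv2.imread("pics/wrist5.png"),(300,225)); a=a[:,:500]; o=np.zeros((340,800,3),np.uint8); o[:,:500]=a; o[:225,500:]=b; cv2.imwrite("pics/m5.png",o)
E
```

```text
t: 12.85
ee_pos: [531.1, 103.1, 37.7]
orientation: [-1.686, -1.911, -0.615]
ft_force: [0.4, 0.3, -1.3]
width: 46.3
grasp_force: 30.0
103 hold [533.  91.  55.] t 12.85 q [-0.19  0.74  1.86  0.82  0.99 -0.94] tr [2.7, 0.2, -3.0] ang [-0.002, 0.051, 0.002] w 46.3 F [ 0.4  0.3 -1.3]
106 hold [533.  90.  58.] t 12.85 q [-0.19  0.74  1.86  0.82  0.99 -0.94] tr [4.5, 0.2, -5.3] ang [-0.002, 0.103, 0.002] w 46.3 F [ 0.4  0.3 -1.3]
scene []
wrist []
top [([365.0, 142.0, 390.0, 165.0], 0.68)]
```

View pics/m5.png

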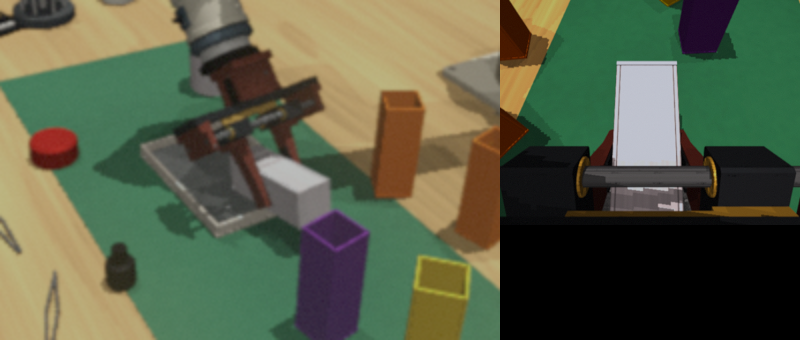

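The mouth lies low inside the tray's left end (crop (240,170)) and the pin vice is not out yet. I'll tip on in about 3° steps.

```bash
cat > chk.py <<'E'
from h import *
import sys
th=float(sys.argv[1]); tip(th,(540.5,28.7,40))
n=sys.argv[2]
im=ctrl.get_image("scene")[:,:,::-1]; cv2.imwrite(f"pics/sc{n}.png",im); print([(np.round(r["rect"]).tolist(),round(r["score"],2)) for r in ctrl.look_for("scene","pin_vice")])
d=cv2.absdiff(im,cv2.imread("pics/scene5.png")).max(2)[200:270,215:262]; print("changed px",int((d>40).sum()))
E
python3 -m creep '[{"translation":[0.3,0,-0.4],"angular":[0,0.006,0],"jaw":0.3},{"translation":[0.7,0,-0.8],"angular":[0,0.013,0],"jaw":0.3},{"translation":[1,0,-1.2],"angular":[0,0.019,0],"jaw":0.3},{"translation":[1.3,0,-1.5],"angular":[0,0.026,0],"jaw":0.3},{"translation":[1.7,0,-1.9],"angular":[0,0.032,0],"jaw":0.3},{"translation":[2,0,-2.3],"angular":[0,0.038,0],"jaw":0.3},{"translation":[2.4,0,-2.7],"angular":[0,0.045,0],"jaw":0.3},{"translation":[2.7,0,-3],"angular":[0,0.051,0],"jaw":0.3}]'
python3 chk.py 106 a
```

```text
t: 14.15
ee_pos: [531.1, 103.3, 41.8]
orientation: [-1.655, -1.876, -0.652]
ft_force: [-0.5, 0.2, -2.0]
width: 46.1
grasp_force: 30.0
106.0 hold [533.  90.  58.] t 14.15 q [-0.21  0.75  1.85  0.85  1.03 -0.97] tr [1.8, 0.2, -2.2] ang [-0.002, 0.052, 0.002] w 46.1 F [-0.5  0.2 -2. ]
[]
changed px 58
```

```bash
python3 -m creep '[{"translation":[0.2,0,-0.3],"angular":[0,0.006,0],"jaw":0.3},{"translation":[0.4,0,-0.6],"angular":[0,0.013,0],"jaw":0.3},{"translation":[0.7,0,-0.8],"angular":[0,0.019,0],"jaw":0.3},{"translation":[0.9,0,-1.1],"angular":[0,0.026,0],"jaw":0.3},{"translation":[1.1,0,-1.4],"angular":[0,0.032,0],"jaw":0.3},{"translation":[1.3,0,-1.7],"angular":[0,0.039,0],"jaw":0.3},{"translation":[1.6,0,-1.9],"angular":[0,0.045,0],"jaw":0.3},{"translation":[1.8,0,-2.2],"angular":[0,0.052,0],"jaw":0.3}]'
python3 chk.py 109 b
```

```text
t: 15.25
ee_pos: [531.1, 103.2, 44.6]
orientation: [-1.622, -1.839, -0.688]
ft_force: [0.5, -0.2, -2.7]
width: 45.8
grasp_force: 30.0
109.0 hold [533.  89.  61.] t 15.25 q [-0.23  0.77  1.84  0.87  1.08 -1.  ] tr [2.5, 0.2, -3.0] ang [-0.002, 0.053, 0.002] w 45.8 F [ 0.5 -0.2 -2.7]
[]
changed px 213
```

```bash
python3 -m creep '[{"translation":[0.3,0,-0.4],"angular":[0,0.006,0],"jaw":0.3},{"translation":[0.6,0,-0.8],"angular":[0,0.013,0],"jaw":0.3},{"translation":[0.9,0,-1.1],"angular":[0,0.019,0],"jaw":0.3},{"translation":[1.2,0,-1.5],"angular":[0,0.026,0],"jaw":0.3},{"translation":[1.6,0,-1.9],"angular":[0,0.032,0],"jaw":0.3},{"translation":[1.9,0,-2.3],"angular":[0,0.039,0],"jaw":0.3},{"translation":[2.2,0,-2.6],"angular":[0,0.045,0],"jaw":0.3},{"translation":[2.5,0,-3],"angular":[0,0.052,0],"jaw":0.3}]'
python3 chk.py 111 c
python3 -c "
import cv2,numpy as np
cv2.imwrite('pics/m6.png',np.hstack([cv2.resize(cv2.imread(f'pics/sc{n}.png')[190:280,200:330],None,fx=3,fy=3) for n in 'bc']))"
```

```text
t: 16.35
ee_pos: [531.2, 102.7, 48.5]
orientation: [-1.59, -1.802, -0.724]
ft_force: [0.6, 0.9, -1.9]
width: 46.2
grasp_force: 30.0
111.0 hold [533.  88.  63.] t 16.35 q [-0.25  0.79  1.83  0.89  1.13 -1.03] tr [1.8, 0.2, -2.0] ang [-0.002, 0.036, 0.002] w 46.2 F [ 0.6  0.9 -1.9]
[]
changed px 373
```

View pics/m6.png

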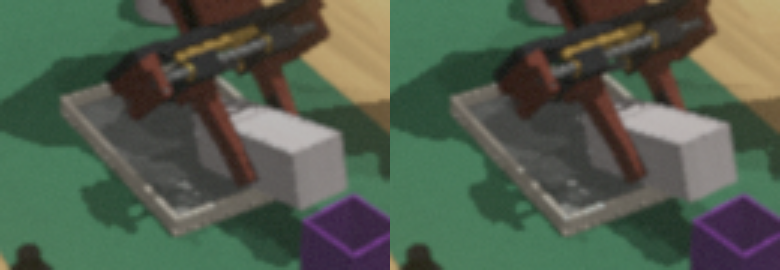

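No pin vice in the tray yet, at 109°. I'll carry on in smaller steps.

```bash
python3 -m creep '[{"translation":[0.2,0,-0.3],"angular":[0,0.005,0],"jaw":0.3},{"translation":[0.5,0,-0.5],"angular":[0,0.01,0],"jaw":0.3},{"translation":[0.8,0,-0.8],"angular":[0,0.015,0],"jaw":0.3},{"translation":[1,0,-1],"angular":[0,0.02,0],"jaw":0.3},{"translation":[1.2,0,-1.3],"angular":[0,0.025,0],"jaw":0.3},{"translation":[1.4,0,-1.6],"angular":[0,0.03,0],"jaw":0.3},{"translation":[1.8,0,-2],"angular":[0,0.036,0],"jaw":0.3},{"translation":[1.8,0,-2],"angular":[0,0.036,0],"jaw":0.3}]'
python3 chk.py 113 d
python3 - <<'E'
from h import *
print("d-c",[int((cv2.absdiff(cv2.imread(f"pics/sc{a}.png"),cv2.imread(f"pics/sc{b}.png")).max(2)[200:270,215:300]>40).sum()) for a,b in ("ab","bc","cd")])
E
```

```text
t: 17.45
ee_pos: [531.2, 102.4, 51.1]
orientation: [-1.567, -1.776, -0.748]
ft_force: [0.0, -0.8, -1.4]
width: 45.6
grasp_force: 30.0
113.0 hold [533.  87.  65.] t 17.45 q [-0.26  0.8   1.82  0.91  1.16 -1.04] tr [1.8, 0.2, -1.9] ang [-0.002, 0.035, 0.002] w 45.6 F [ 0.  -0.8 -1.4]
[([258.0, 230.0, 265.0, 240.0], 0.38)]
changed px 462
d-c [183, 240, 108]
```

```bash
python3 -m creep '[{"translation":[0,0,0],"angular":[0,0,0],"jaw":0.3},{"translation":[0,0,0],"angular":[0,0,0],"jaw":0.3},{"translation":[0,0,0],"angular":[0,0,0],"jaw":0.3},{"translation":[0,0,0],"angular":[0,0,0],"jaw":0.3},{"translation":[0,0,0],"angular":[0,0,0],"jaw":0.3},{"translation":[0,0,0],"angular":[0,0,0],"jaw":0.3},{"translation":[0,0,0],"angular":[0,0,0],"jaw":0.3},{"translation":[0,0,0],"angular":[0,0,0],"jaw":0.3}]'
python3 chk.py 114 e
python3 - <<'E'
from h import *
i=ctrl.camera_info("scene"); print("mouth",proj(i,[540.5,28.7,20]).round())
cv2.imwrite('pics/m7.png',np.hstack([cv2.resize(cv2.imread(f'pics/sc{n}.png')[195:275,205:300],None,fx=4,fy=4,interpolation=cv2.INTER_CUBIC) for n in 'de']))
E
```

```text
t: 18.55
ee_pos: [531.2, 102.4, 51.2]
orientation: [-1.567, -1.777, -0.747]
ft_force: [-0.0, -1.3, -2.0]
width: 45.7
grasp_force: 30.0
114.0 hold [533.  87.  66.] t 18.55 q [-0.26  0.8   1.82  0.91  1.16 -1.04] tr [2.6, 0.2, -3.0] ang [-0.002, 0.052, 0.002] w 45.7 F [-0.  -1.3 -2. ]
[([260.0, 232.0, 267.0, 240.0], 0.56)]
changed px 464
mouth [273. 240.]
```

View pics/m7.png

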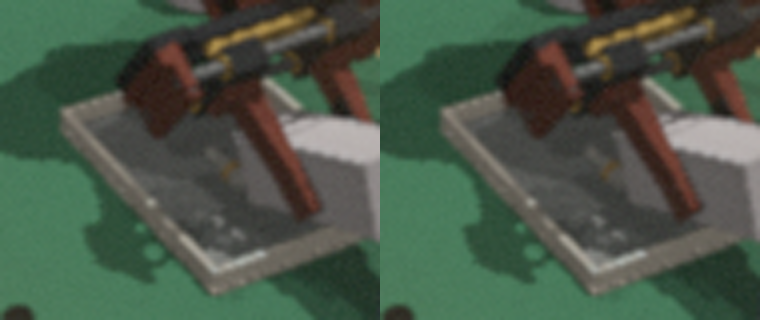

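The pin vice has slid out part-way: its nose and brass band at crop (225,165), nose on the tray lining and tail still in the pot. I'll withdraw the pot slowly, leaning slightly more, to let the tail down.

Run:
```python
from h import *
tip(113,(535.6,68.4,42))
```

```text
113 hold [528. 127.  67.] t 18.65 q [-0.26  0.8   1.82  0.91  1.16 -1.04] tr [28.5, 0.3, 27.9] ang [-0.002, 0.035, 0.002] w 45.9 F [-0.5 -0.5 -1.1]
```

```bash
python3 -m creep '[{"translation":[1.8,0,0],"angular":[0,0.018,0],"jaw":0.3},{"translation":[4,0,0],"angular":[0,0.035,0],"jaw":0.3},{"translation":[8,0,5],"angular":[0,0.035,0],"jaw":0.3},{"translation":[12,0,10],"angular":[0,0.035,0],"jaw":0.3},{"translation":[16,0,14],"angular":[0,0.035,0],"jaw":0.3},{"translation":[20,0,19],"angular":[0,0.035,0],"jaw":0.3},{"translation":[24,0,23],"angular":[0,0.035,0],"jaw":0.3},{"translation":[28.5,0,28],"angular":[0,0.035,0],"jaw":0.3}]'
python3 chk.py 113 f
python3 - <<'E'
from h import *
tip(108,(530,110,75))
cv2.imwrite('pics/m8.png',cv2.resize(cv2.imread('pics/scf.png')[195:275,205:330],None,fx=6,fy=6,interpolation=cv2.INTER_CUBIC))
E
```

```text
t: 19.65
ee_pos: [526.3, 142.2, 55.8]
orientation: [-1.545, -1.751, -0.77]
ft_force: [0.2, 0.1, -1.4]
width: 46.1
grasp_force: 30.0
113.0 hold [533.  87.  65.] t 19.65 q [-0.2   0.8   1.85  0.97  1.15 -1.05] tr [-26.0, 0.2, -31.2] ang [-0.002, 0.0, 0.002] w 46.1 F [ 0.2  0.1 -1.4]
[([261.0, 230.0, 272.0, 244.0], 0.63)]
changed px 180
108 hold [523. 170.  95.] t 19.75 q [-0.2   0.8   1.85  0.97  1.15 -1.05] tr [46.5, 0.2, 17.6] ang [-0.003, -0.087, 0.002] w 45.9 F [-0.2  0.1 -1.7]
```

View pics/m8.png

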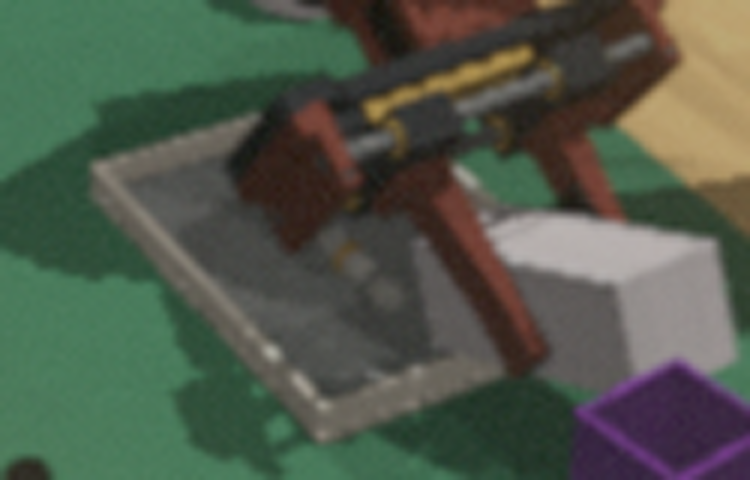

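The pin vice lies fully out on the tray lining (crop (330–405, 235–305)). I'll back the pot off and up, then set it upright where it stood.

```bash
python3 -m creep '[{"translation":[5,0,3],"angular":[0,0,0],"jaw":0.3},{"translation":[11,0,6],"angular":[0,0,0],"jaw":0.3},{"translation":[18,0,9],"angular":[0,-0.02,0],"jaw":0.3},{"translation":[25,0,12],"angular":[0,-0.04,0],"jaw":0.3},{"translation":[32,0,14],"angular":[0,-0.06,0],"jaw":0.3},{"translation":[39,0,16],"angular":[0,-0.08,0],"jaw":0.3},{"translation":[46,0,17.5],"angular":[0,-0.087,0],"jaw":0.3},{"translation":[46,0,17.5],"angular":[0,-0.087,0],"jaw":0.3}]'
python3 - <<'E'
from h import *
go([500,160,125],7,10)
go([485,155,125],7,-20)
E
```

```text
t: 20.75
ee_pos: [521.1, 183.6, 82.4]
orientation: [-1.599, -1.815, -0.713]
ft_force: [0.9, -1.4, -1.5]
width: 45.9
grasp_force: 30.0
t 20.75 q [-0.1   0.7   1.89  0.97  1.07 -0.95] tr [6.3, -23.9, -29.2] ang [-0.001, -0.663, 0.004] w 45.9 F [ 0.9 -1.4 -1.5]
t 20.75 q [-0.1   0.7   1.89  0.97  1.07 -0.95] tr [-1.6, -39.4, -39.2] ang [-0.0, -1.187, 0.004] w 45.9 F [ 0.9 -1.4 -1.5]
```

```bash
python3 -m creep '[{"translation":[3,-5,-6],"angular":[0,-0.06,0],"jaw":0.3},{"translation":[5,-10,-12],"angular":[0,-0.18,0],"jaw":0.3},{"translation":[6,-16,-18],"angular":[0,-0.32,0],"jaw":0.3},{"translation":[6,-20,-24],"angular":[0,-0.48,0],"jaw":0.3},{"translation":[6,-24,-29],"angular":[0,-0.65,0],"jaw":0.3},{"translation":[3,-30,-34],"angular":[0,-0.83,0],"jaw":0.3},{"translation":[0,-35,-37],"angular":[0,-1.01,0],"jaw":0.3},{"translation":[-2,-39,-39],"angular":[0,-1.19,0],"jaw":0.3}]'
python3 - <<'E'
from h import *
go([459,145,100],7,-60)
E
```

```text
t: 21.75
ee_pos: [486.6, 147.8, 107.4]
orientation: [1.889, 2.138, -0.338]
ft_force: [-1.2, -0.2, -2.3]
width: 45.9
grasp_force: 30.0
t 21.75 q [ 0.47  0.49  1.91 -0.43  0.91  0.64] tr [-8.7, -27.8, 21.0] ang [0.003, -0.69, -0.0] w 45.9 F [-1.2 -0.2 -2.3]
```

```bash
python3 -m creep '[{"translation":[-1,-4,2],"angular":[0,-0.1,0],"jaw":0.3},{"translation":[-2,-8,5],"angular":[0,-0.2,0],"jaw":0.3},{"translation":[-3,-13,8],"angular":[0,-0.32,0],"jaw":0.3},{"translation":[-4,-18,12],"angular":[0,-0.44,0],"jaw":0.3},{"translation":[-6,-23,16],"angular":[0,-0.55,0],"jaw":0.3},{"translation":[-8,-27,20],"angular":[0,-0.64,0],"jaw":0.3},{"translation":[-9,-28,21],"angular":[0,-0.69,0],"jaw":0.3},{"translation":[-9,-28,21],"angular":[0,-0.69,0],"jaw":0.3}]'
python3 - <<'E'
from h import *
go([459,145,66.5],7,-60)
for c in ("scene",): cv2.imwrite('pics/m9.png',cv2.resize(ctrl.get_image(c)[170:300,200:420,::-1],None,fx=3.6,fy=3.6,interpolation=cv2.INTER_CUBIC))
E
```

```text
t: 22.75
ee_pos: [459.9, 129.0, 88.8]
orientation: [1.469, 1.667, -0.845]
ft_force: [0.5, -0.4, -1.7]
width: 45.9
grasp_force: 30.0
t 22.75 q [ 0.73  0.8   1.81 -0.81  1.38  1.13] tr [27.2, 1.1, 16.2] ang [0.001, -0.005, 0.003] w 45.9 F [ 0.5 -0.4 -1.7]
```

View pics/m9.png

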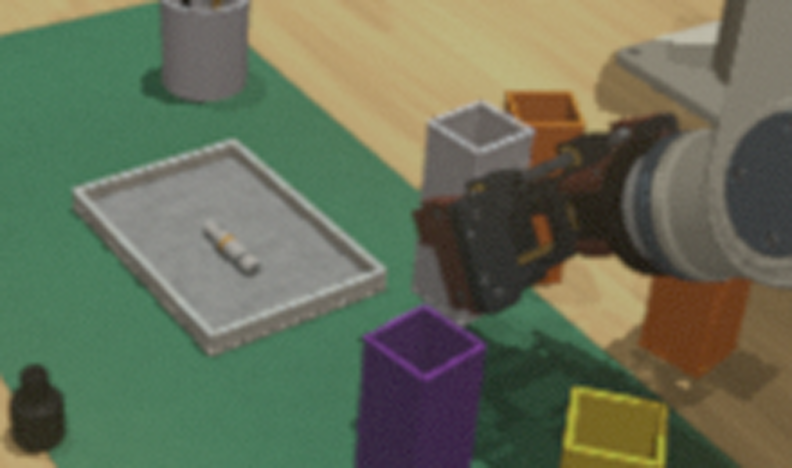

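The pin vice lies mid-tray (crop (232,245)) and the pot hangs upright at (475,190). I'll lower it.

```bash
python3 -m creep '[{"translation":[6,0,4],"angular":[0,0,0],"jaw":0.3},{"translation":[13,0,8],"angular":[0,0,0],"jaw":0.3},{"translation":[19,0,11],"angular":[0,0,0],"jaw":0.3},{"translation":[23,0,13.5],"angular":[0,0,0],"jaw":0.3},{"translation":[26,0,15],"angular":[0,0,0],"jaw":0.3},{"translation":[27,0,15.6],"angular":[0,0,0],"jaw":0.3},{"translation":[27.5,0,15.9],"angular":[0,0,0],"jaw":0.3},{"translation":[27.5,0,15.9],"angular":[0,0,0],"jaw":0.3}]'
python3 - <<'E'
from h import *
go([459,145,65.7],7,-60)
E
```

```text
t: 23.8
ee_pos: [460.4, 129.3, 58.2]
orientation: [1.47, 1.667, -0.843]
ft_force: [-0.6, -0.1, -1.5]
width: 45.8
grasp_force: 30.0
t 23.8 q [ 0.73  0.86  1.8  -0.82  1.35  1.17] tr [1.4, 0.6, 1.3] ang [0.003, -0.006, 0.001] w 45.8 F [-0.6 -0.1 -1.5]
```

```bash
python3 -m creep '[{"translation":[0.9,0,0.5],"angular":[0,0,0],"jaw":0.3},{"translation":[1.6,0,0.9],"angular":[0,0,0],"jaw":0.3},{"translation":[1.7,0,1],"angular":[0,0,0],"jaw":0.3},{"translation":[1.7,0,1],"angular":[0,0,0],"jaw":0.3},{"translation":[1.7,0,1],"angular":[0,0,0],"jaw":0.6},{"translation":[1.7,0,1],"angular":[0,0,0],"jaw":1},{"translation":[1.7,0,1],"angular":[0,0,0],"jaw":1},{"translation":[1.7,0,1],"angular":[0,0,0],"jaw":1}]'
python3 -m creep '[{"translation":[0,0,0],"angular":[0,0,0],"jaw":1},{"translation":[0,0,0],"angular":[0,0,0],"jaw":1},{"translation":[0,0,-10],"angular":[0,0,0],"jaw":1},{"translation":[0,0,-30],"angular":[0,0,0],"jaw":1},{"translation":[0,0,-55],"angular":[0,0,0],"jaw":1},{"translation":[0,0,-80],"angular":[0,0,0],"jaw":1},{"translation":[0,0,-100],"angular":[0,0,0],"jaw":1},{"translation":[0,0,-100],"angular":[0,0,0],"jaw":1}]'
python3 - <<'E'
from h import *
cv2.imwrite('pics/m10.png',cv2.resize(ctrl.get_image("scene")[140:300,150:420,::-1],None,fx=2.9,fy=2.9,interpolation=cv2.INTER_CUBIC))
i=ctrl.camera_info("scene")
for l in ("pot","pin_vice"): print(l,[(np.round(r["rect"]).tolist(),round(r["score"],2)) for r in ctrl.look_for("scene",l)])
print([proj(i,[459,145,z]).round() for z in (0,130)])
E
```

```text
t: 24.8
ee_pos: [460.3, 129.3, 56.1]
orientation: [1.47, 1.667, -0.843]
ft_force: [-0.2, -0.8, 0.4]
width: 79.0
grasp_force: 0.0
t: 25.8
ee_pos: [449.9, 216.9, 107.4]
orientation: [1.47, 1.668, -0.839]
ft_force: [0.7, 0.2, -0.3]
width: 87.6
grasp_force: 0.0
pot [([341.0, 195.0, 358.0, 243.0], 0.91), ([314.0, 213.0, 344.0, 268.0], 0.75), ([257.0, 230.0, 271.0, 243.0], 0.74), ([296.0, 255.0, 334.0, 321.0], 0.68), ([352.0, 280.0, 382.0, 348.0], 0.62), ([379.0, 211.0, 407.0, 274.0], 0.58)]
pin_vice []
[array([326., 263.]), array([331., 217.])]
```

View pics/m10.png

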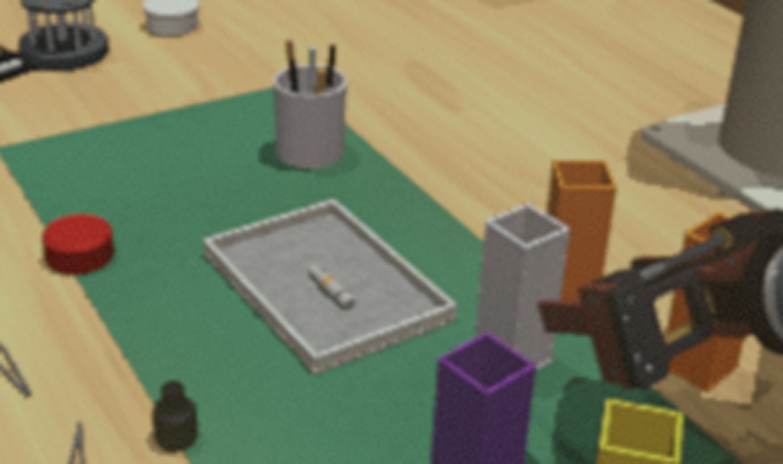

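The pot stands upright on the bench at crop (525,290), and the pin vice lies in the tray at (330,285). The gripper is clear and the bystanders have not moved, so I'm handing in.

```bash
python3 -c "
from workcell import ctrl
print(ctrl.close_job())"
```

```text
the job is handed in; nothing more can be done
None
```

I handed the job in at about 26 s: the pin vice slid out and lies in the tray, the empty pot stands upright on the bench clear of it, and the cup, bottle and cushion look unmoved; no verdict was returned.

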